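# Lock the red pull-out rule across the measuring board

### The arm

A 6-joint arm with a two-finger parallel gripper is mounted at the origin on the work surface. World frame = base frame: x ahead of the robot, y to its left, z up, the work surface at z = 0. Lengths are in mm, angles in rad, forces in N, time in s.
With the tool pointing down it reaches from about 325 to 850 mm from the base axis. Payload 4.4 kg.
Tool frame: the origin (TCP) lies midway between the tips of the shut fingers; the grasp point (between the pads) lies 19 mm behind it; z points along the fingers, x is the direction in which the jaws open and shut, and the axes are right-handed (so a half turn about z gives the same grasp; the last joint's range is limited). The gripper opens to 94 mm and grips with 3 to 60 N. Pads are 16 mm wide; open, the fingers measure 119 mm over their backs; the gripper's body (75 mm by 177 mm) begins 78 mm behind the grasp point.
Start: joints at [1.149, 0.207, 1.542, -0, 1.393, -0.15], TCP at [153.823, 554.045, 205.447] pointing down, gripper open.
Joint ranges: [-2.73, 2.73], [-0.86, 2.22], [0.23, 2.46], [-1.11, 4.25], [0.08, 2.63], [-2.82, 2.82]. Speed limits (rad/s): [2.79, 2.79, 3.14, 3.14, 3.14, 3.14].

### API

Orientations are given as a rotation vector (axis times angle).
In Python, from cell import env, cams gives the robot as it stands.
- The arm moves only by the tool apply_moves, never from a script. Its argument "targets" is a list of rows, each an object of numbers: "grip": the finger opening in mm, from 0 to 94; "tx", "ty", "tz": the shift along the tool's x, y, z in mm; "rx", "ry", "rz": the turn, a rotation vector about the tool's x, y, z in units of 5 degrees (1.0 is 5 degrees). In form: [{"grip": .., "tx": .., "ty": .., "tz": .., "rx": .., "ry": .., "rz": ..}, ...]. A call has 1 to 5 rows; each row shifts and turns the commanded pose from where the row before left it, along the tool's axes as they then stand; what a row does not reach is not made up. A row lasts 1/12 s, in which the tool goes at most 41.7 mm and 7.16 degrees, less where a joint would pass 70% of its speed; a pose out of reach is approached as far as the arm can. A call is refused whole if a number of a shift passes 41.7 or a number of a turn 1, either way. A call with a gripper value outside its range is refused whole. The fingers move at their own pace and stop on an object; "newtons" is the grip in N (left out, the last holds). Time passes only in rows, so rows that do not move let the fingers close. It gives the time, the measured TCP pose, the force and the opening at its end, in the units of the state.
- env.sense(): the state, without advancing time (a new reading comes with each control period).
- cams.read_camera(name): name is "scene" or "top" or "wrist"; returns a dict with "frame" (400x640x3 uint8, blue, green, red), "mtx" (3x3 intrinsics, pixels), "cam_to_world" (4x4, takes a point from camera to world coordinates). Camera axes: x right, y down, z forward; pixel columns grow to the right and rows downward; lengths in mm; the calibration is good to about 2 mm. The wrist camera is an equidistant fisheye: a pixel r from the principal point sees the ray r / f radians off the axis. A picture is of the moment at which its call begins. There is no depth.
- env.close_job(): hands the job in, once; it reports no verdict.
The state is a dict: "time": time; "joint_pos": joint angles; "dq": joint speeds; "tau": joint torques, N m; "tcp_pos": TCP position; "orientation": TCP orientation; "ft_force": force on the tool from outside, world axes, zero at the start; "torque": the same for the moment, N m; "grip_width": opening from 0.0 (shut) to 1.0 (fully open).
Only numpy, scipy, OpenCV 4.12 (cv2) and the standard library are available. Lean on these libraries where they do the work, as an engineer would, in place of code of your own. Each camera call takes 0.05 s, during which the arm holds its last target.

### The job

Set up the carton-length gauge on the stockroom bench: take the red pull-out rule by its case, hook its end over the far side of the steel edge on the measuring board, then back away against its spring and set the case down flat in the blue saddle, behind the saddle's stop, so that it stays locked there, stretched square to the steel edge, when you let go. Leave the white rule where it lies.

Things in the scene. Friction and masses are not known exactly. Their poses are not given: they have to be found in the camera images.
- red_mid (a point): Centre (half-way up) of the red rule's loose case: a block 130 mm long (x), 34 wide (y, the grasp), 50 high, 0.2 to 0.4 kg, flat on the bench at first. x points along the blade to the hook. The rigid steel blade, 22 x 3 mm, leaves the front face, its underside 36 mm above the case's underside. It can be drawn out 115 mm; its spring pulls it in with 2.5 N when in, 5 N when 100 mm out.
- red_hook (a point): Lower end of the hook on the blade's end, middle of the inner face (the one looking back at the case). A steel plate 30 mm wide, 5 thick, hanging 34 mm below the blade's underside, to 2 mm above the case's underside level. Blade in: the inner face is 45 mm ahead of the case's front, and this point 110 mm ahead of and 23 mm below the case's centre. Axes as the case's.
- edge (a point): Steel edge: upright bar 10 mm thick, 270 long (y), rising 42 mm above the far side of the plywood measuring board (290 x 290 x 18 mm, fixed; place and yaw vary). The point is the top of the bar's far face, at mid-length. x points square away from the board: board and saddles lie on the -x side, the hook goes down on the +x side, which is free.
- blue_seat (a point): On the floor of the blue saddle (fixed on the board; a yellow one stands beside it), middle of its stop's near face. Saddle 110 x 70 mm, floor 30 mm below the steel edge's top; stop: wall across its far end, 14 mm high, 10 thick. x points to the edge, as the edge's x. Locked, the case's centre is 65 mm to -x of and 25 mm above this point, the blade over the stop, drawn out 45 to 85 mm.
- white_mid (a point): Centre of the case of the white rule, of the same shape and size as the red one, lying on the bench; not to be moved. The red and the white rule may change places.
Not all that is in view belongs to the job. Leave any green or purple look-alike of the part that bears red_mid alone.

How it is judged (in metres and radians):
On the way, in this order (a step that is already met when the one before it is completed fails the run):
1. the hook is down behind the steel edge, the blade not yet drawn out (x of red_hook in the frame of edge between -0.003 and 0.04 m and z of red_hook in the frame of edge below -0.004 m and y of red_hook in the frame of edge between -0.135 and 0.135 m and x of red_hook in the frame of red_mid below 0.14 m), for 0.1 s.
2. with the hook behind the edge, the blade is drawn out at least 40 mm (x of red_hook in the frame of edge above -0.003 m and z of red_hook in the frame of edge below -0.003 m and x of red_hook in the frame of red_mid above 0.15 m), for 0.1 s.
At the end, for the whole second after the job is handed in: The red rule is released and stays: hook behind the steel edge, 15 mm or more below its top; case flat on the blue saddle's floor (7 degrees), front within 10 mm of the stop, within 20 mm of the saddle's middle line, 11 degrees of square to the edge; white rule moved under 30 mm (x of red_hook in the frame of edge between -0.004 and 0.012 m and z of red_hook in the frame of edge below -0.015 m and x of red_mid in the frame of blue_seat between -0.08 and -0.055 m and y of red_mid in the frame of blue_seat between -0.02 and 0.02 m and z of red_mid in the frame of blue_seat between 0.019 and 0.031 m and angle between the x axis of red_mid and the x axis of edge, either way round below 0.2 rad and angle between red_mid's own z axis and vertical below 0.12 rad); the robot touches nothing.
It fails at once if the white rule is moved by more than 30 mm (distance of white_mid from where it was at the start of the episode above 0.03 m).
It also fails if it takes over 35 s, if anything falls off the work surface, if the arm or the gripper's body presses on something with over 40 N, if the wrist force passes 120 N, or if a joint passes its speed limit or range.

## Working session

There is one attempt and no reset: what is moved stays moved. The work goes in short steps, Python scripts to look and compute and a tool call to move; the robot and the scene stay as the last step left them, time stands still between calls to the robot, and variables do not carry over. Pictures are saved under pics/ and viewed, and the job is handed in when it is done.

Besides the shell and the picture viewer there is one more tool, called after "Call:" as name(argument=value, ...) on one line, values as JSON. apply_moves: Moves the arm, as the interface text tells. Its arguments: {"type":"object","properties":{"targets":{"type":"array","items":{"type":"object","properties":{"grip":{"type":"number"},"tx":{"type":"number"},"ty":{"type":"number"},"tz":{"type":"number"},"rx":{"type":"number"},"ry":{"type":"number"},"rz":{"type":"number"}}}},"newtons":{"type":"number"}},"required":["targets"]}

```bash
mkdir -p pics; ls
python3 - <<'E'
from cell import env,cams
import cv2,numpy as np
print(env.sense())
for n in ["scene","top","wrist"]:
    r=cams.read_camera(n); cv2.imwrite(f"pics/{n}0.png",r["frame"]); np.savez(f"/tmp/{n}0.npz",**{k:r[k] for k in("frame","mtx","cam_to_world")})
    print(n,r["mtx"].tolist(),np.round(r["cam_to_world"],3).tolist())
E
```

```text
pics
{'time': 0.0, 'joint_pos': array([ 1.14954567e+00,  2.07405787e-01,  1.54293589e+00,  7.61661418e-06,
        1.39349113e+00, -1.50496950e-01]), 'dq': array([ 0.00224804,  0.00030789, -0.00053106, -0.00029573,  0.0006795 ,
       -0.00010312]), 'tau': array([ 2.54467050e-04, -3.70891500e+01, -2.81413847e+01,  6.99344580e-02,
        3.61450994e-02, -1.53474421e-04]), 'tcp_pos': array([153.46429917, 553.3127636 , 204.30744979]), 'orientation': array([ 2.50008158,  1.90065442, -0.00309345]), 'ft_force': array([ 0.63186474, -0.12172239, -0.20206844]), 'torque': array([-0.01093305,  0.01804973, -0.01199875]), 'grip_width': 0.9993500203467148}
scene [[374.5509481415832, 0.0, 318.30952133528774], [0.0, 374.5509481415832, 194.74761131093766], [0.0, 0.0, 1.0]] [[0.784, 0.398, -0.476, 905.127], [0.621, -0.484, 0.617, -726.843], [0.015, -0.779, -0.627, 644.803], [0.0, 0.0, 0.0, 1.0]]
top [[451.3402722869836, 0.0, 320.0033410955456], [0.0, 451.3402722869836, 197.98857133722453], [0.0, 0.0, 1.0]] [[0.057, -0.974, 0.217, 199.65], [-0.998, -0.055, 0.015, -171.353], [-0.002, -0.218, -0.976, 1360.242], [0.0, 0.0, 0.0, 1.0]]
wrist [[309.70691628693146, 0.0, 326.491419750728], [0.0, 309.70691628693146, 197.29530974105083], [0.0, 0.0, 1.0]] [[0.268, 0.933, 0.241, 84.735], [0.963, -0.259, -0.068, 573.071], [-0.001, 0.25, -0.968, 385.508], [0.0, 0.0, 0.0, 1.0]]
```

View pics/scene0.png

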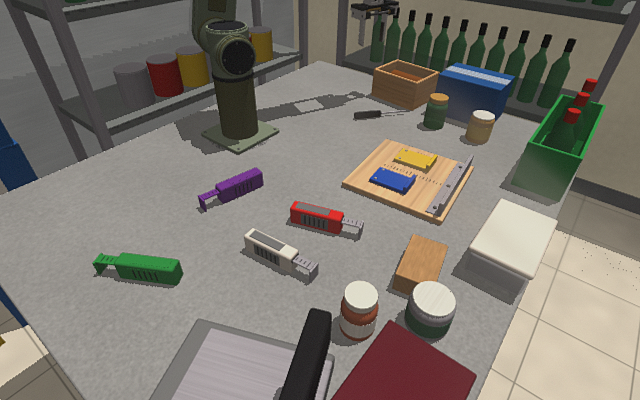

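View pics/top0.png

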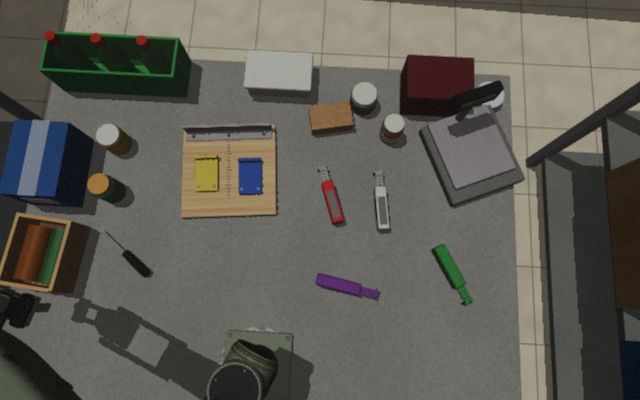

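View pics/wrist0.png

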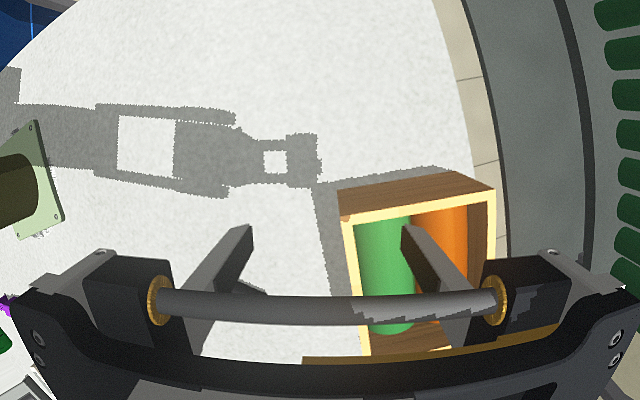

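The scene and top views show the red rule near top px (331,195), its hook at (323,170). The white rule lies to its right at (381,200). The board is at (229,170) with the steel edge along its top side and the blue saddle at (250,176). I'll zoom in on these next.

Run:
```python
import cv2,numpy as np
f=np.load('/tmp/top0.npz')['frame']; g=np.load('/tmp/scene0.npz')['frame']
cv2.imwrite('pics/topz.png',cv2.resize(f[110:235,175:405],None,fx=3.4,fy=3.4,interpolation=cv2.INTER_CUBIC))
cv2.imwrite('pics/scz.png',cv2.resize(g[130:290,235:485],None,fx=3.2,fy=3.2,interpolation=cv2.INTER_CUBIC))
```

```text
(no output)
```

View pics/topz.png

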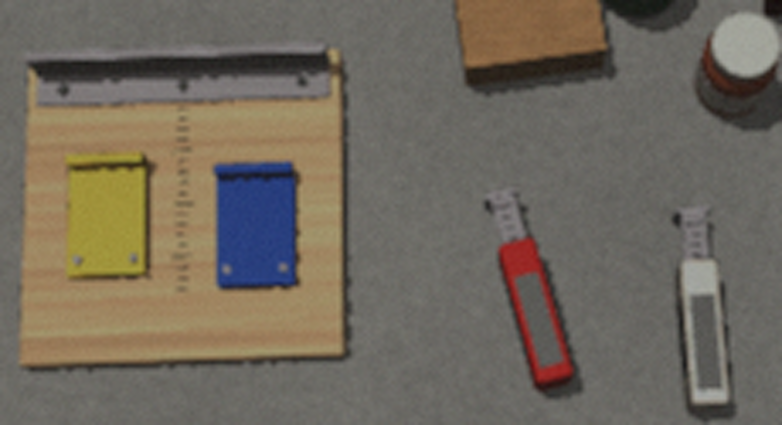

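View pics/scz.png

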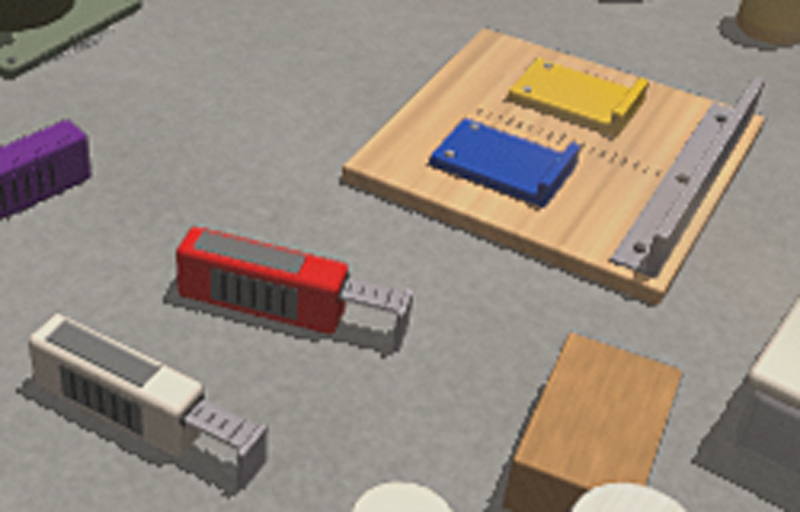

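```bash
cat > h.py <<'E'
import cv2,numpy as np
def load(n):
    d=np.load(n); return d['frame'],d['mtx'],d['cam_to_world']
def ray(uv,K,T,fish=False):
    uv=np.atleast_2d(uv).astype(float)
    x=(uv[:,0]-K[0,2])/K[0,0]; y=(uv[:,1]-K[1,2])/K[1,1]
    if fish:
        r=np.hypot(x,y)+1e-12; d=np.stack([x/r*np.sin(r),y/r*np.sin(r),np.cos(r)],1)
    else: d=np.stack([x,y,np.ones_like(x)],1)
    return T[:3,3],d@T[:3,:3].T
def plane(uv,z,K,T,fish=False):
    o,d=ray(uv,K,T,fish); return o+d*((z-o[2])/d[:,2])[:,None]
def proj(P,K,T,fish=False):
    c=(np.atleast_2d(P)-T[:3,3])@T[:3,:3]
    if fish:
        rho=np.hypot(c[:,0],c[:,1]);th=np.arctan2(rho,c[:,2]);u=c[:,:2]/rho[:,None]*th[:,None]
    else: u=c[:,:2]/c[:,2:]
    return u*K[0,0]+K[:2,2]
def big(m):
    cs,_=cv2.findContours(m.astype(np.uint8),cv2.RETR_EXTERNAL,cv2.CHAIN_APPROX_NONE)
    return max(cs,key=cv2.contourArea)
E
python3 - <<'E'
from h import *
F,K,T=load('/tmp/top0.npz'); hsv=cv2.cvtColor(F,cv2.COLOR_BGR2HSV)
H,S,V=[hsv[...,i].astype(int) for i in range(3)]
roi=np.zeros(H.shape,bool); roi[110:235,175:405]=1
red=roi&((H<6)|(H>172))&(S>150)&(V>60); yy,xx=np.mgrid[:400,:640]
red&=(yy>150)
blue=roi&(H>105)&(H<130)&(S>120)
for nm,m,z in(('red',red,50),('blue',blue,30)):
    c=big(m); b=cv2.boxPoints(cv2.minAreaRect(c)); print(nm,cv2.contourArea(c),b.round(1).tolist()); print(plane(b,z,K,T).round(1).tolist(),'z0',plane(b,0,K,T).round(1).tolist())
board=roi&(H>8)&(H<30)&(S>60)&(V>110)&(xx<290)
c=big(cv2.morphologyEx(board.astype(np.uint8),cv2.MORPH_CLOSE,np.ones((9,9))));b=cv2.boxPoints(cv2.minAreaRect(c));print('board',b.round(1).tolist(),plane(b,18,K,T).round(1).tolist())
# zoom pixel -> world
def Z(p): return np.array([[175+a/3.4-.35,110+b/3.4-.35] for a,b in p])
print('edge top far corners',plane(Z([(27,52),(328,46)]),60,K,T).round(1).tolist())
print('board corners',plane(Z([(22,365),(344,355)]),18,K,T).round(1).tolist())
print('blue stop top far',plane(Z([(215,165),(293,163)]),44,K,T).round(1).tolist())
print('blue rear floor',plane(Z([(218,287),(296,285)]),30,K,T).round(1).tolist())
print('red front top',plane(Z([(500,245),(535,238)]),50,K,T).round(1).tolist())
print('blade end top',plane(Z([(488,194),(516,190)]),39,K,T).round(1).tolist())
E
```

```text
red 426.5 [[320.70001220703125, 182.5], [331.6000061035156, 179.39999389648438], [343.3999938964844, 220.0], [332.5, 223.1999969482422]]
[[538.5, -150.8, 50.0], [550.1, -182.8, 50.0], [428.6, -223.8, 50.0], [417.4, -192.4, 50.0]] z0 [[551.5, -150.0, 0.0], [563.5, -183.3, 0.0], [437.4, -225.9, 0.0], [425.8, -193.2, 0.0]]
blue 717.5 [[239.0, 158.0], [261.0, 158.0], [261.0, 193.0], [239.0, 193.0]]
[[607.4, 105.3, 30.0], [611.3, 37.6, 30.0], [500.8, 28.1, 30.0], [497.1, 94.7, 30.0]] z0 [[616.6, 111.6, 0.0], [620.5, 42.3, 0.0], [507.6, 32.6, 0.0], [503.8, 100.7, 0.0]]
board [[178.0, 127.19999694824219], [274.3999938964844, 123.9000015258789], [277.3999938964844, 213.8000030517578], [181.0, 217.0]] [[701.7, 310.2, 18.0], [729.7, 6.9, 18.0], [442.1, -25.1, 18.0], [415.7, 264.9, 18.0]]
edge top far corners [[693.9, 281.9, 60.0], [714.9, 11.5, 60.0]]
board corners [[415.7, 264.6, 18.0], [440.9, -20.4, 18.0]]
blue stop top far [[602.4, 105.8, 44.0], [608.2, 36.0, 44.0]]
blue rear floor [[493.7, 95.1, 30.0], [499.5, 25.9, 30.0]]
red front top [[541.3, -153.7, 50.0], [549.4, -184.2, 50.0]]
blade end top [[590.7, -140.1, 39.0], [595.8, -165.0, 39.0]]
```

```bash
cat >> h.py <<'E'
from scipy.spatial.transform import Rotation as R
def tgt(s,pos,yawx):
    """moves in tool axes to reach pos with tool pointing down, tool x at world yaw yawx (mod pi)"""
    r=R.from_rotvec(s['orientation']); M=r.as_matrix()
    best=None
    for k in(0,np.pi):
        a=yawx+k; X=np.array([np.cos(a),np.sin(a),0]);Zz=np.array([0,0,-1.]);D=np.stack([X,np.cross(Zz,X),Zz],1)
        rv=R.from_matrix(M.T@D).as_rotvec()
        if best is None or np.linalg.norm(rv)<np.linalg.norm(best): best=rv
    return (M.T@(np.array(pos)-s['tcp_pos'])).round(1), (np.degrees(best)/5).round(2), M.round(3).tolist()
E
python3 - <<'E'
from h import *
from cell import env
s=env.sense()
print(tgt(s,[483.4,-189,204],0.325+np.pi/2))
F,K,T=load('/tmp/scene0.npz')
y=.325;c=np.array([483.4,-189]);X=np.array([np.cos(y),np.sin(y)]);Y=np.array([-X[1],X[0]])
P=[[*(c+a*X+b*Y),z] for a,b,z in((65,17,50),(65,-17,50),(-65,-17,50),(-65,17,50),(65,-17,0),(-65,-17,0),(115,-15,5),(115,-15,39))]
print(((proj(P,K,T)-[235,130])*3.2).round(0).tolist())
y=.082;e=np.array([704.4,146.7]);X=np.array([np.cos(y),np.sin(y)]);Y=np.array([-X[1],X[0]])
P=[[*(e+135*Y),60],[*(e-135*Y),60],[605,71,44],[608.2,36,44],[499.5,26,30]]
print(((proj(P,K,T)-[235,130])*3.2).round(0).tolist())
E
```

```text
(array([-627.2,  516.4,    1.5]), array([-0.01,  0.02, -6.83]), [[0.267, 0.964, -0.001], [0.964, -0.267, -0.002], [-0.002, -0.0, -1.0]])
[[348.0, 260.0], [334.0, 289.0], [171.0, 248.0], [188.0, 221.0], [331.0, 337.0], [173.0, 296.0], [396.0, 348.0], [400.0, 315.0]]
[[763.0, 79.0], [662.0, 237.0], [564.0, 163.0], [547.0, 184.0], [427.0, 153.0]]
```

Call:
apply_moves(targets=[{"grip": 94, "tx": -31, "ty": 26, "tz": 0}, {"tx": -31, "ty": 26}, {"tx": -31, "ty": 26}, {"tx": -31, "ty": 26}, {"tx": -31, "ty": 26}])

```text
invalid input at $.targets[0]: expected keys grip, tx, ty, tz, rx, ry, rz
```

Call:
apply_moves(targets=[{"tx": -31, "ty": 26, "tz": 0}, {"tx": -31, "ty": 26}, {"tx": -31, "ty": 26}, {"tx": -31, "ty": 26}, {"tx": -31, "ty": 26}])

```text
invalid input at $.targets[0]: expected keys grip, tx, ty, tz, rx, ry, rz
```

Call:
apply_moves(targets=[{"tx": -31, "ty": 26, "tz": 0}, {"tx": -31, "ty": 26}, {"tx": -31, "ty": 26}, {"tx": -31, "ty": 26}, {"tx": -31, "ty": 26}])

```text
invalid input at $.targets[0]: expected keys grip, tx, ty, tz, rx, ry, rz
```

Call:
apply_moves(targets=[{"tx": -31, "ty": 26, "tz": 0}, {"tx": -31, "ty": 26}, {"tx": -31, "ty": 26}, {"tx": -31, "ty": 26}, {"rz": -0.9}])

```text
invalid input at $.targets[0]: expected keys grip, tx, ty, tz, rx, ry, rz
```

Call:
apply_moves(targets=[{"rz": -1}, {"rz": -1}, {"rz": -1}, {"rz": -1}, {"rz": -1}])

```text
invalid input at $.targets[0]: expected keys grip, tx, ty, tz, rx, ry, rz
```

Call:
apply_moves(targets=[{"rz": -1}, {"tx": 0}])

```text
invalid input at $.targets[0]: expected keys grip, tx, ty, tz, rx, ry, rz
```

Run:
```python
from h import *
from cell import env,cams
s=env.sense(); print(s['time'],s['tcp_pos'],s['joint_pos'].round(2))
r=cams.read_camera('wrist'); np.savez('/tmp/w1.npz',**{k:r[k] for k in("frame","mtx","cam_to_world")})
cv2.imwrite('pics/w1.png',r['frame'])
print(tgt(s,[483.4,-189,100],0.325+np.pi/2))
```

```text
0.15 [153.58850402 553.48117114 204.58040615] [ 1.15  0.21  1.54 -0.    1.39 -0.15]
(array([-627. ,  516.4,  105.5]), array([-0.01,  0.02, -6.83]), [[0.267, 0.964, -0.001], [0.964, -0.267, -0.002], [-0.002, -0.0, -1.0]])
```

View pics/w1.png

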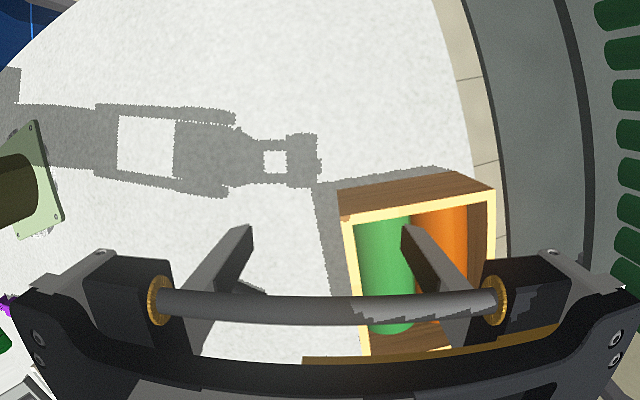

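All keys are required in each row, so every call was refused. The picture shows the arm still at its start. I'll resend the moves with full rows.

Call:
apply_moves(targets=[{"grip": 94, "tx": -31, "ty": 26, "tz": 0, "rx": 0, "ry": 0, "rz": 0}, {"grip": 94, "tx": -31, "ty": 26, "tz": 0, "rx": 0, "ry": 0, "rz": 0}, {"grip": 94, "tx": -31, "ty": 26, "tz": 0, "rx": 0, "ry": 0, "rz": 0}, {"grip": 94, "tx": -31, "ty": 26, "tz": 0, "rx": 0, "ry": 0, "rz": 0}, {"grip": 94, "tx": -31, "ty": 26, "tz": 0, "rx": 0, "ry": 0, "rz": 0}])

```text
time: 0.62
tcp_pos: [237.7, 368.2, 205.2]
orientation: [2.5, 1.903, -0.0]
ft_force: [0.7, -0.0, 1.4]
grip_width: 1.004
```

Call:
apply_moves(targets=[{"grip": 94, "tx": -31, "ty": 26, "tz": 0, "rx": 0, "ry": 0, "rz": 0}, {"grip": 94, "tx": -31, "ty": 26, "tz": 0, "rx": 0, "ry": 0, "rz": 0}, {"grip": 94, "tx": -31, "ty": 26, "tz": 0, "rx": 0, "ry": 0, "rz": 0}, {"grip": 94, "tx": -31, "ty": 26, "tz": 0, "rx": 0, "ry": 0, "rz": 0}, {"grip": 94, "tx": -31, "ty": 26, "tz": 0, "rx": 0, "ry": 0, "rz": 0}])

```text
time: 1.03
tcp_pos: [321.6, 184.0, 205.5]
orientation: [2.5, 1.902, 0.001]
ft_force: [0.5, -0.1, 0.1]
grip_width: 1.002
```

Call:
apply_moves(targets=[{"grip": 94, "tx": -31, "ty": 26, "tz": 0, "rx": 0, "ry": 0, "rz": 0}, {"grip": 94, "tx": -31, "ty": 26, "tz": 0, "rx": 0, "ry": 0, "rz": 0}, {"grip": 94, "tx": -31, "ty": 26, "tz": 0, "rx": 0, "ry": 0, "rz": 0}, {"grip": 94, "tx": -31, "ty": 26, "tz": 0, "rx": 0, "ry": 0, "rz": 0}, {"grip": 94, "tx": -31, "ty": 26, "tz": 0, "rx": 0, "ry": 0, "rz": 0}])

```text
time: 1.45
tcp_pos: [405.5, -0.4, 205.6]
orientation: [2.501, 1.9, 0.001]
ft_force: [0.0, 0.8, -0.1]
grip_width: 1.002
```

Call:
apply_moves(targets=[{"grip": 94, "tx": -31, "ty": 26, "tz": 0, "rx": 0, "ry": 0, "rz": 0}, {"grip": 94, "tx": -31, "ty": 26, "tz": 0, "rx": 0, "ry": 0, "rz": 0}, {"grip": 94, "tx": -31, "ty": 26, "tz": 0, "rx": 0, "ry": 0, "rz": 0}, {"grip": 94, "tx": -31, "ty": 26, "tz": 0, "rx": 0, "ry": 0, "rz": 0}, {"grip": 94, "tx": 0, "ty": 0, "tz": 0, "rx": 0, "ry": 0, "rz": -0.9}])

```text
time: 1.87
tcp_pos: [474.5, -152.0, 205.3]
orientation: [2.426, 1.99, -0.001]
ft_force: [-0.5, 0.3, -0.9]
grip_width: 1.001
```

Call:
apply_moves(targets=[{"grip": 94, "tx": 0, "ty": 0, "tz": 0, "rx": 0, "ry": 0, "rz": -1}, {"grip": 94, "tx": 0, "ty": 0, "tz": 0, "rx": 0, "ry": 0, "rz": -1}, {"grip": 94, "tx": 0, "ty": 0, "tz": 0, "rx": 0, "ry": 0, "rz": -1}, {"grip": 94, "tx": 0, "ty": 0, "tz": 0, "rx": 0, "ry": 0, "rz": -1}, {"grip": 94, "tx": 0, "ty": 0, "tz": 0, "rx": 0, "ry": 0, "rz": -1}])

```text
time: 2.28
tcp_pos: [472.0, -145.6, 205.2]
orientation: [-1.929, -2.479, 0.0]
ft_force: [-0.4, -0.8, 0.0]
grip_width: 1.004
```

Call:
apply_moves(targets=[{"grip": 94, "tx": 0, "ty": 0, "tz": 0, "rx": 0, "ry": 0, "rz": -1}, {"grip": 94, "tx": 0, "ty": 0, "tz": 0, "rx": 0, "ry": 0, "rz": 0}])

```text
time: 2.45
tcp_pos: [472.1, -145.6, 205.2]
orientation: [-1.823, -2.558, 0.0]
ft_force: [-0.7, -0.1, 0.2]
grip_width: 1.0
```

Run:
```python
from h import *
from cell import env,cams
s=env.sense(); print(s['time'],s['tcp_pos'],s['joint_pos'].round(2))
r=cams.read_camera('wrist'); np.savez('/tmp/w1.npz',**{k:r[k] for k in("frame","mtx","cam_to_world")})
cv2.imwrite('pics/w1b.png',r['frame'])
print(tgt(s,[483.4,-189,100],0.325+np.pi/2))
```

```text
2.45 [ 472.10834389 -145.57823197  205.24027704] [-0.47  0.03  1.74  0.    1.37 -2.38]
(array([-44.8,  -3.5, 105.2]), array([-0.  , -0.  ,  0.09]), [[-0.327, 0.945, -0.0], [0.945, 0.327, 0.0], [0.0, -0.0, -1.0]])
```

View pics/w1b.png

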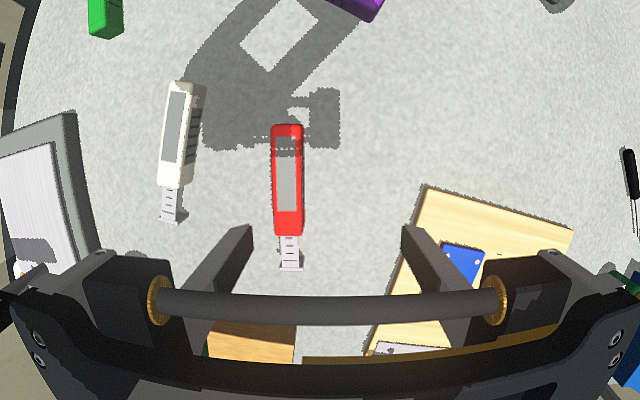

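Run:
```python
from h import *
F,K,T=load('/tmp/w1.npz'); print(T.round(2).tolist())
hsv=cv2.cvtColor(F,cv2.COLOR_BGR2HSV)
H,S,V=[hsv[...,i].astype(int) for i in range(3)]
m=((H<6)|(H>172))&(S>120); c=big(m); b=cv2.boxPoints(cv2.minAreaRect(c)); print(b.round(0).tolist())
pts=plane(c[:,0,:],50,K,T,True)[:,:2].astype(np.float32); rc=cv2.minAreaRect(pts); print(rc,cv2.boxPoints(rc).round(1).tolist())
x0,y0,w,h=cv2.boundingRect(c); cv2.imwrite('pics/w1z.png',cv2.resize(F[110:280,240:340],None,fx=3.5,fy=3.5,interpolation=cv2.INTER_CUBIC))
c0=np.array([483.4,-189]);y=.325;X=np.array([np.cos(y),np.sin(y)]);Y=np.array([-X[1],X[0]])
P=[[*(c0+a*X+b*Y),z] for a,b,z in((65,17,50),(65,-17,50),(-65,-17,50),(-65,17,50),(115,-15,39),(115,15,39))]
print(((proj(P,K,T,True)-[240,110])*3.5).round(0).tolist())
```

```text
[[-0.33, 0.92, 0.24, 404.56], [0.95, 0.32, 0.08, -169.48], [0.0, 0.25, -0.97, 386.32], [0.0, 0.0, 0.0, 1.0]]
[[271.0, 124.0], [303.0, 124.0], [303.0, 235.0], [271.0, 235.0]]
((484.12664794921875, -188.16683959960938), (127.972412109375, 35.64404296875), 18.149463653564453) [[417.79998779296875, -191.1999969482422], [428.8999938964844, -225.0], [550.5, -185.1999969482422], [539.4000244140625, -151.3000030517578]]
[[219.0, 440.0], [118.0, 438.0], [106.0, 43.0], [215.0, 42.0], [136.0, 555.0], [218.0, 557.0]]
```

View pics/w1z.png

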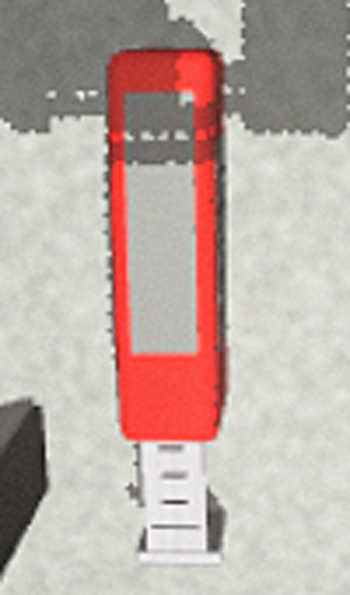

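The wrist view shows red at (287,180), upright in the image. The prediction from the top view matches within about 1 px, giving centre (483.5,-188.7), yaw about 0.32. I'll descend next.

Call:
apply_moves(targets=[{"grip": 94, "tx": -30, "ty": -3, "tz": 20, "rx": 0, "ry": 0, "rz": 0.1}, {"grip": 94, "tx": -15, "ty": 0, "tz": 35, "rx": 0, "ry": 0, "rz": 0}, {"grip": 94, "tx": 0, "ty": 0, "tz": 40, "rx": 0, "ry": 0, "rz": 0}, {"grip": 94, "tx": 0, "ty": 0, "tz": 40, "rx": 0, "ry": 0, "rz": 0}, {"grip": 94, "tx": 0, "ty": 0, "tz": 0, "rx": 0, "ry": 0, "rz": 0}])

```text
time: 2.92
tcp_pos: [477.2, -185.6, 62.3]
orientation: [-1.829, -2.533, 0.002]
ft_force: [-2.1, 1.8, -1.2]
grip_width: 0.998
```

Run:
```python
from h import *
from cell import env,cams
s=env.sense(); print(s['time'],s['tcp_pos'],s['joint_pos'].round(2))
r=cams.read_camera('wrist'); np.savez('/tmp/w2.npz',**{k:r[k] for k in("frame","mtx","cam_to_world")})
cv2.imwrite('pics/w2.png',r['frame'])
print(tgt(s,[483.5,-188.7,9],0.322+np.pi/2))
```

```text
2.9167 [ 477.1740011  -185.61307924   62.2900139 ] [-0.54  0.25  1.81  0.    1.1  -2.43]
(array([-5.6,  5.6, 53.2]), array([-0.13, -0.15, -0.03]), [[-0.314, 0.949, -0.015], [0.949, 0.314, 0.009], [0.013, -0.011, -1.0]])
```

View pics/w2.png

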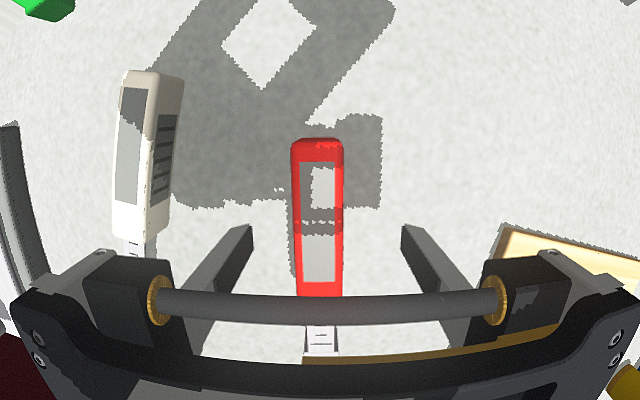

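Red sits between the open fingers, centred near column 320. I'll let the arm settle and then read the pose.

Call:
apply_moves(targets=[{"grip": 94, "tx": 0, "ty": 0, "tz": 10, "rx": 0, "ry": 0, "rz": 0}, {"grip": 94, "tx": 0, "ty": 0, "tz": 0, "rx": 0, "ry": 0, "rz": 0}, {"grip": 94, "tx": 0, "ty": 0, "tz": 0, "rx": 0, "ry": 0, "rz": 0}])

```text
time: 3.22
tcp_pos: [485.6, -190.0, 62.6]
orientation: [1.834, 2.546, 0.001]
ft_force: [0.1, -0.1, 1.1]
grip_width: 0.997
```

Run:
```python
from h import *
from cell import env,cams
s=env.sense(); print(s['time'],s['tcp_pos'],s['joint_pos'].round(2))
print(tgt(s,[483.5,-188.7,9],0.322+np.pi/2))
```

```text
3.2167 [ 485.58771183 -189.97579371   62.61648728] [-0.54  0.26  1.8   0.    1.08 -2.43]
(array([ 2. , -1.7, 53.6]), array([0.03, 0.03, 0.01]), [[-0.317, 0.948, 0.003], [0.948, 0.317, -0.002], [-0.003, 0.003, -1.0]])
```

Call:
apply_moves(targets=[{"grip": 94, "tx": 2, "ty": -2, "tz": 25, "rx": 0, "ry": 0, "rz": 0}, {"grip": 94, "tx": 0, "ty": 0, "tz": 18, "rx": 0, "ry": 0, "rz": 0}, {"grip": 94, "tx": 0, "ty": 0, "tz": 8, "rx": 0, "ry": 0, "rz": 0}, {"grip": 94, "tx": 0, "ty": 0, "tz": 0, "rx": 0, "ry": 0, "rz": 0}, {"grip": 94, "tx": 0, "ty": 0, "tz": 0, "rx": 0, "ry": 0, "rz": 0}])

```text
time: 3.63
tcp_pos: [482.3, -188.4, 10.6]
orientation: [1.835, 2.548, 0.0]
ft_force: [0.9, 0.3, -1.1]
grip_width: 1.002
```

Call:
apply_moves(targets=[{"grip": 30, "tx": 0, "ty": 0, "tz": 0, "rx": 0, "ry": 0, "rz": 0}, {"grip": 25, "tx": 0, "ty": 0, "tz": 0, "rx": 0, "ry": 0, "rz": 0}, {"grip": 25, "tx": 0, "ty": 0, "tz": 0, "rx": 0, "ry": 0, "rz": 0}, {"grip": 25, "tx": 0, "ty": 0, "tz": 0, "rx": 0, "ry": 0, "rz": 0}, {"grip": 25, "tx": 0, "ty": 0, "tz": 0, "rx": 0, "ry": 0, "rz": 0}], newtons=45)

```text
time: 4.05
tcp_pos: [481.7, -188.1, 9.9]
orientation: [1.835, 2.549, 0.0]
ft_force: [0.2, -0.0, -0.1]
grip_width: 0.683
```

Call:
apply_moves(targets=[{"grip": 25, "tx": 0, "ty": 0, "tz": 0, "rx": 0, "ry": 0, "rz": 0}, {"grip": 25, "tx": 0, "ty": 0, "tz": 0, "rx": 0, "ry": 0, "rz": 0}, {"grip": 25, "tx": 0, "ty": 0, "tz": 0, "rx": 0, "ry": 0, "rz": 0}, {"grip": 25, "tx": 0, "ty": 0, "tz": 0, "rx": 0, "ry": 0, "rz": 0}])

```text
time: 4.38
tcp_pos: [481.3, -188.0, 9.4]
orientation: [-1.836, -2.549, 0.0]
ft_force: [0.5, -0.3, -0.1]
grip_width: 0.393
```

Call:
apply_moves(targets=[{"grip": 25, "tx": 0, "ty": 0, "tz": 0, "rx": 0, "ry": 0, "rz": 0}, {"grip": 25, "tx": 0, "ty": 0, "tz": 0, "rx": 0, "ry": 0, "rz": 0}, {"grip": 25, "tx": 0, "ty": 0, "tz": 0, "rx": 0, "ry": 0, "rz": 0}])

```text
time: 4.63
tcp_pos: [481.5, -188.1, 9.4]
orientation: [1.836, 2.549, -0.0]
ft_force: [0.1, -0.6, -1.8]
grip_width: 0.359
```

Call:
apply_moves(targets=[{"grip": 25, "tx": 0, "ty": 0, "tz": -15, "rx": 0, "ry": 0, "rz": 0}, {"grip": 25, "tx": 0, "ty": 0, "tz": -40, "rx": 0, "ry": 0, "rz": 0}, {"grip": 25, "tx": 0, "ty": 0, "tz": -40, "rx": 0, "ry": 0, "rz": 0}, {"grip": 25, "tx": 0, "ty": 0, "tz": -20, "rx": 0, "ry": 0, "rz": 0}, {"grip": 25, "tx": 0, "ty": 0, "tz": 0, "rx": 0, "ry": 0, "rz": 0}])

```text
time: 5.05
tcp_pos: [485.1, -190.0, 129.8]
orientation: [1.829, 2.541, 0.002]
ft_force: [1.6, -1.2, -1.5]
grip_width: 0.357
```

Run:
```python
from h import *
from cell import env,cams
s=env.sense(); print(s['time'],s['tcp_pos'],s['joint_pos'].round(2),s['grip_width'],s['ft_force'])
for n in('wrist','scene'):
    r=cams.read_camera(n); np.savez(f'/tmp/{n}3.npz',**{k:r[k] for k in("frame","mtx","cam_to_world")})
    cv2.imwrite(f'pics/{n}3.png',r['frame'])
```

```text
5.05 [ 485.10911738 -189.95283333  129.81403658] [-0.54  0.16  1.76  0.    1.21 -2.43] 0.3569309799505157 [ 1.57434017 -1.23576765 -1.48373821]
```

View pics/wrist3.png

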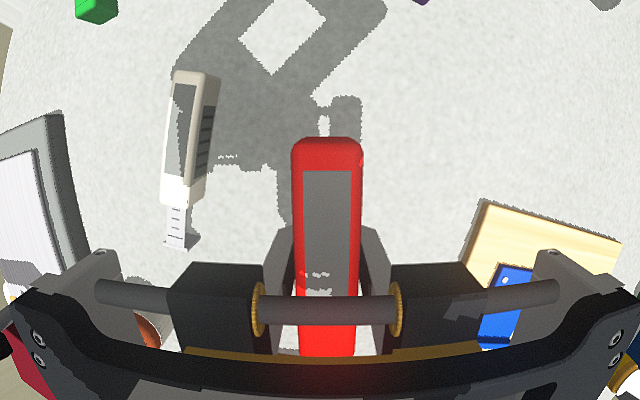

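View pics/scene3.png

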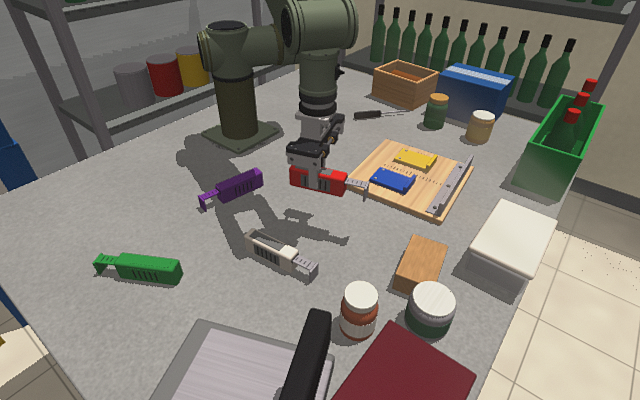

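Run:
```python
from h import *
from cell import env,cams
s=env.sense()
print(tgt(s,[610.5,71.3,125],0.082+np.pi/2))
```

```text
(array([204.6, 204.8,  -0.9]), array([ 0.  , -0.  ,  2.76]), [[-0.317, 0.948, 0.0], [0.948, 0.317, 0.0], [0.0, 0.0, -1.0]])
```

Call:
apply_moves(targets=[{"grip": 25, "tx": 20, "ty": 20, "tz": 0, "rx": 0, "ry": 0, "rz": 0}, {"grip": 25, "tx": 21, "ty": 21, "tz": 0, "rx": 0, "ry": 0, "rz": 0}, {"grip": 25, "tx": 21, "ty": 21, "tz": 0, "rx": 0, "ry": 0, "rz": 0}, {"grip": 25, "tx": 21, "ty": 21, "tz": 0, "rx": 0, "ry": 0, "rz": 0}, {"grip": 25, "tx": 21, "ty": 21, "tz": 0, "rx": 0, "ry": 0, "rz": 0}])

```text
time: 5.57
tcp_pos: [544.6, -54.4, 120.4]
orientation: [-1.832, -2.543, 0.004]
ft_force: [0.8, 0.0, -1.9]
grip_width: 0.356
```

Call:
apply_moves(targets=[{"grip": 25, "tx": 20, "ty": 20, "tz": 0, "rx": 0, "ry": 0, "rz": 0}, {"grip": 25, "tx": 20, "ty": 20, "tz": 0, "rx": 0, "ry": 0, "rz": 0}, {"grip": 25, "tx": 20, "ty": 20, "tz": 0, "rx": 0, "ry": 0, "rz": 0}, {"grip": 25, "tx": 20, "ty": 20, "tz": 0, "rx": 0, "ry": 0, "rz": 0}, {"grip": 25, "tx": 21, "ty": 21, "tz": 0, "rx": 0, "ry": 0, "rz": 0}])

```text
time: 5.98
tcp_pos: [608.1, 72.8, 119.8]
orientation: [-1.832, -2.544, 0.007]
ft_force: [-0.1, -0.5, -1.5]
grip_width: 0.358
```

Call:
apply_moves(targets=[{"grip": 25, "tx": 0, "ty": 0, "tz": 0, "rx": 0, "ry": 0, "rz": 1}, {"grip": 25, "tx": 0, "ty": 0, "tz": 0, "rx": 0, "ry": 0, "rz": 1}, {"grip": 25, "tx": 0, "ty": 0, "tz": 0, "rx": 0, "ry": 0, "rz": 0.8}, {"grip": 25, "tx": 0, "ty": 0, "tz": 0, "rx": 0, "ry": 0, "rz": 0}, {"grip": 25, "tx": 0, "ty": 0, "tz": 0, "rx": 0, "ry": 0, "rz": 0}])

```text
time: 6.4
tcp_pos: [608.4, 71.6, 120.9]
orientation: [-2.127, -2.305, 0.007]
ft_force: [0.0, 0.2, -1.8]
grip_width: 0.36
```

Run:
```python
from h import *
from cell import env,cams
s=env.sense(); print(s['time'],s['tcp_pos'],s['joint_pos'].round(2),s['grip_width'],s['ft_force'])
print(tgt(s,[610.5,71.3,125],0.082+np.pi/2))
for n in('wrist','scene','top'):
    r=cams.read_camera(n); np.savez(f'/tmp/{n}4.npz',**{k:r[k] for k in("frame","mtx","cam_to_world")})
    f=r['frame']
    cv2.imwrite(f'pics/{n}4.png',f if n=='wrist' else cv2.resize(f[100:230,180:310] if n=='top' else f[110:240,320:500],None,fx=4,fy=4,interpolation=cv2.INTER_CUBIC))
```

```text
6.4 [608.43694678  71.57144731 120.87661215] [-0.02  0.37  1.52  0.    1.26 -1.68] 0.35994050478184914 [ 0.01068355  0.21517416 -1.81371508]
(array([-0.4,  2. , -4.1]), array([-0.07, -0.01, -0.02]), [[-0.08, 0.997, -0.006], [0.997, 0.08, 0.0], [0.001, -0.006, -1.0]])
```

View pics/wrist4.png

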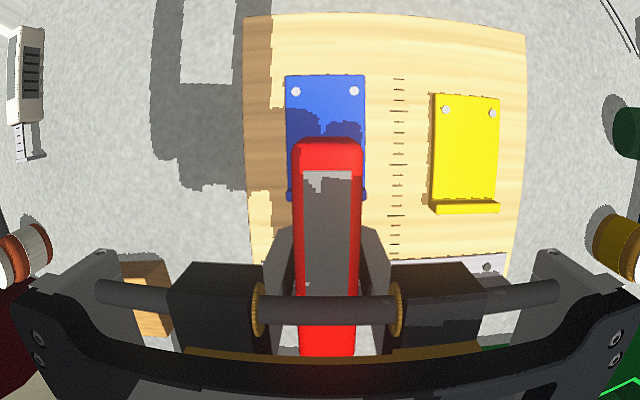

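View pics/scene4.png

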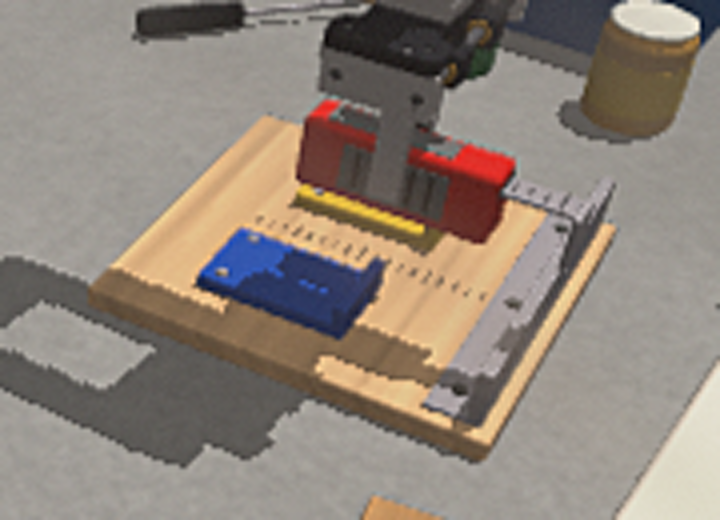

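View pics/top4.png

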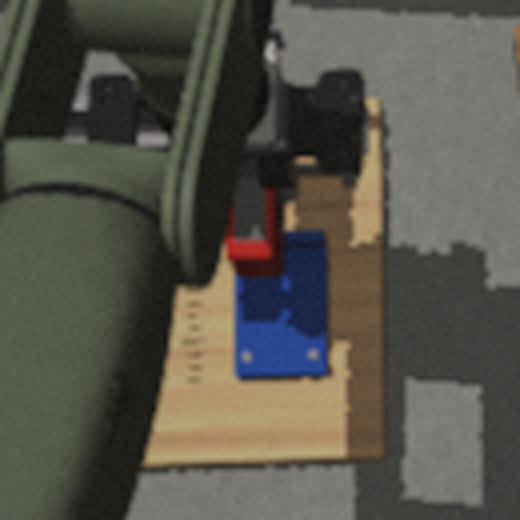

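Run:
```python
from h import *
F,K,T=load('/tmp/wrist4.npz')
print('blue rear',plane([(286,75.5),(365,74.5)],30,K,T,True).round(1).tolist())
print('blue side L, R',plane([(286.5,150),(366,140)],30,K,T,True).round(1).tolist())
print('red back top',plane([(292,150),(361,150)],30+50+81.5,K,T,True).round(1).tolist())
print('board back',plane([(243,16),(526,34)],18,K,T,True).round(1).tolist())
F,K,T=load('/tmp/scene4.npz')
e=np.array([704.4,146.7]);y=.082;X=np.array([np.cos(y),np.sin(y)]);Y=np.array([-X[1],X[0]])
hk=np.array([608.4,71.6])+1.7*X+110*X
P=[[*(hk-15*Y),111.5+2],[*(hk-15*Y+5*X),111.5+2],[*(hk-15*Y+5*X),111.5+39],[*(hk+15*Y+5*X),111.5+39],[*(e-135*Y),60]]
print(((proj(P,K,T)-[320,110])*4).round(0).tolist())
```

```text
blue rear [[500.5, 27.6, 30.0], [494.2, 96.2, 30.0]]
blue side L, R [[566.6, 32.8, 30.0], [552.1, 102.1, 30.0]]
red back top [[552.7, 51.2, 161.5], [550.2, 82.6, 161.5]]
board back [[440.5, -20.6, 18.0], [414.2, 269.2, 18.0]]
[[552.0, 268.0], [561.0, 271.0], [576.0, 220.0], [591.0, 197.0], [487.0, 376.0]]
```

Call:
apply_moves(targets=[{"grip": 25, "tx": 0, "ty": 2, "tz": 20, "rx": 0, "ry": 0, "rz": 0}, {"grip": 25, "tx": 0, "ty": 0, "tz": 20, "rx": 0, "ry": 0, "rz": 0}, {"grip": 25, "tx": 0, "ty": 0, "tz": 10, "rx": 0, "ry": 0, "rz": 0}, {"grip": 25, "tx": 0, "ty": 0, "tz": 0, "rx": 0, "ry": 0, "rz": 0}, {"grip": 25, "tx": 0, "ty": 0, "tz": 0, "rx": 0, "ry": 0, "rz": 0}])

```text
time: 6.97
tcp_pos: [612.1, 71.5, 73.7]
orientation: [-2.132, -2.306, 0.002]
ft_force: [0.0, -0.1, -2.6]
grip_width: 0.363
```

Run:
```python
from h import *
from cell import env,cams
s=env.sense(); print(s['time'],s['tcp_pos'],s['joint_pos'].round(2),s['grip_width'],s['ft_force'])
print(tgt(s,[610.5,71.3,58],0.085+np.pi/2))
for n in('scene',):
    r=cams.read_camera(n); np.savez(f'/tmp/{n}5.npz',**{k:r[k] for k in("frame","mtx","cam_to_world")})
    f=r['frame']
    cv2.imwrite(f'pics/{n}5.png',cv2.resize(f[130:230,380:490],None,fx=6,fy=6,interpolation=cv2.INTER_CUBIC))
```

```text
6.9667 [612.09285298  71.52563087  73.72056971] [-0.02  0.43  1.55  0.    1.17 -1.67] 0.36323312961624865 [ 0.02044172 -0.14846768 -2.57107759]
(array([-0.1, -1.6, 15.7]), array([-0.02, -0.  , -0.08]), [[-0.078, 0.997, -0.002], [0.997, 0.078, 0.0], [0.0, -0.002, -1.0]])
```

View pics/scene5.png

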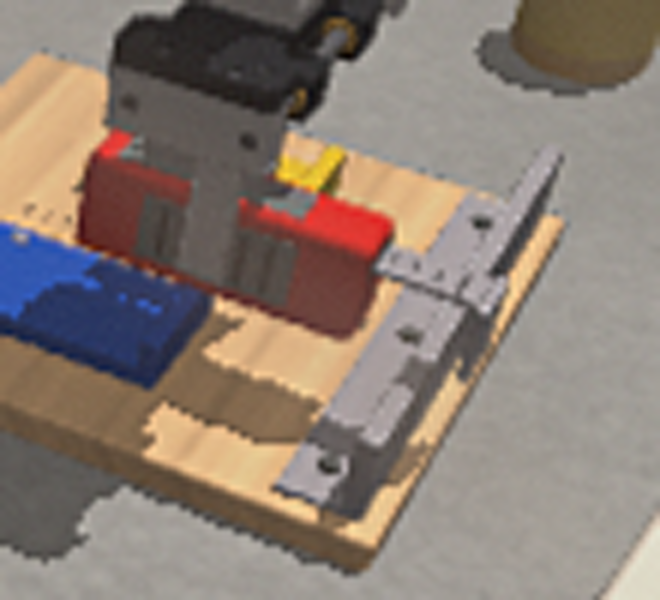

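The zoomed scene view shows the hook at (490,295), beyond the bar's top line and above the free strip. There is no contact force, so I'll lower it.

Call:
apply_moves(targets=[{"grip": 25, "tx": 0, "ty": -1, "tz": 8, "rx": 0, "ry": 0, "rz": -0.1}, {"grip": 25, "tx": 0, "ty": 0, "tz": 8, "rx": 0, "ry": 0, "rz": 0}, {"grip": 25, "tx": 0, "ty": 0, "tz": 0, "rx": 0, "ry": 0, "rz": 0}, {"grip": 25, "tx": 0, "ty": 0, "tz": 0, "rx": 0, "ry": 0, "rz": 0}, {"grip": 25, "tx": 0, "ty": 0, "tz": 0, "rx": 0, "ry": 0, "rz": 0}])

```text
time: 7.43
tcp_pos: [611.9, 71.6, 58.5]
orientation: [2.123, 2.316, 0.0]
ft_force: [0.2, 0.0, -2.4]
grip_width: 0.359
```

Run:
```python
from h import *
from cell import env,cams
s=env.sense(); print(s['time'],s['tcp_pos'],s['joint_pos'].round(2),s['grip_width'],s['ft_force'])
print(tgt(s,[610.5,71.3,58],0.085+np.pi/2))
for n in('scene',):
    r=cams.read_camera(n); np.savez(f'/tmp/{n}5.npz',**{k:r[k] for k in("frame","mtx","cam_to_world")})
    f=r['frame']
    cv2.imwrite(f'pics/{n}6.png',cv2.resize(f[130:230,380:490],None,fx=6,fy=6,interpolation=cv2.INTER_CUBIC))
```

```text
7.4333 [611.85384196  71.56433     58.47117597] [-0.02  0.44  1.56  0.    1.14 -1.68] 0.35921593225987675 [ 0.22319291  0.03797082 -2.4163566 ]
(array([-0.1, -1.4,  0.5]), array([ 0.  , -0.  ,  0.02]), [[-0.087, 0.996, 0.0], [0.996, 0.087, 0.0], [0.0, 0.0, -1.0]])
```

View pics/scene6.png

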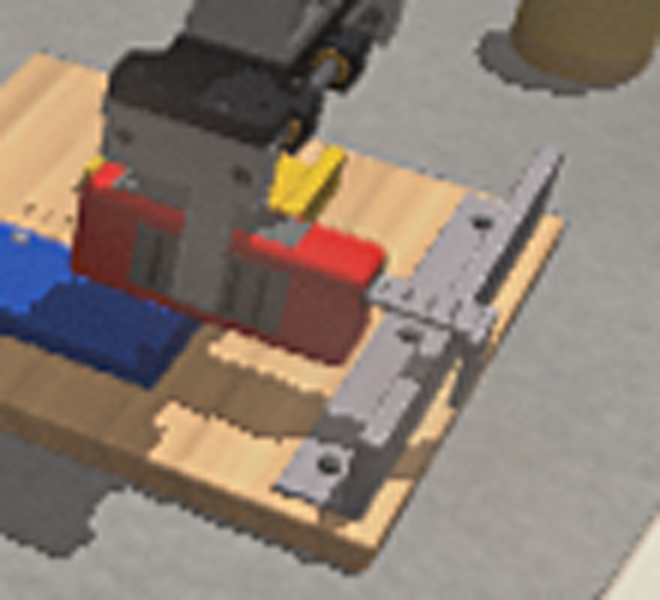

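The hook plate (465,375 in the zoom) hangs beyond the bar, and no contact force appears. I'll pull back along -y of the tool.

Call:
apply_moves(targets=[{"grip": 25, "tx": 0, "ty": -12, "tz": 0, "rx": 0, "ry": 0, "rz": 0}, {"grip": 25, "tx": 0, "ty": -12, "tz": 0, "rx": 0, "ry": 0, "rz": 0}, {"grip": 25, "tx": 0, "ty": -12, "tz": 0, "rx": 0, "ry": 0, "rz": 0}, {"grip": 25, "tx": 0, "ty": -12, "tz": 0, "rx": 0, "ry": 0, "rz": 0}, {"grip": 25, "tx": 0, "ty": 0, "tz": 0, "rx": 0, "ry": 0, "rz": 0}], newtons=55)

```text
time: 7.9
tcp_pos: [564.2, 67.4, 59.3]
orientation: [2.121, 2.314, 0.003]
ft_force: [3.1, 0.5, -3.0]
grip_width: 0.358
```

Call:
apply_moves(targets=[{"grip": 25, "tx": 0, "ty": -12, "tz": 0, "rx": 0, "ry": 0, "rz": 0}, {"grip": 25, "tx": 0, "ty": -12, "tz": 0, "rx": 0, "ry": 0, "rz": 0}, {"grip": 25, "tx": 0, "ty": -12, "tz": 0, "rx": 0, "ry": 0, "rz": 0}, {"grip": 25, "tx": 0, "ty": 0, "tz": 0, "rx": 0, "ry": 0, "rz": 0}, {"grip": 25, "tx": 0, "ty": 0, "tz": 0, "rx": 0, "ry": 0, "rz": 0}])

```text
time: 8.32
tcp_pos: [530.5, 64.3, 59.8]
orientation: [2.12, 2.313, 0.005]
ft_force: [4.0, 0.3, -2.8]
grip_width: 0.361
```

Run:
```python
from h import *
from cell import env,cams
s=env.sense(); print(s['time'],s['tcp_pos'],s['joint_pos'].round(2),s['grip_width'],s['ft_force'])
print(tgt(s,[525.8,64.2,58],0.085+np.pi/2))
for n in('scene','wrist'):
    r=cams.read_camera(n); np.savez(f'/tmp/{n}7.npz',**{k:r[k] for k in("frame","mtx","cam_to_world")})
    f=r['frame']
    cv2.imwrite(f'pics/{n}7.png',cv2.resize(f[130:230,360:490],None,fx=6,fy=6,interpolation=cv2.INTER_CUBIC) if n=='scene' else f)
```

```text
8.3167 [530.51206041  64.29733965  59.75195041] [-0.04  0.29  1.77  0.    1.08 -1.7 ] 0.3609283409574883 [ 4.03360895  0.3094607  -2.81153883]
(array([ 0.3, -4.7,  1.7]), array([0.05, 0.  , 0.02]), [[-0.087, 0.996, 0.005], [0.996, 0.087, 0.0], [-0.0, 0.005, -1.0]])
```

View pics/scene7.png

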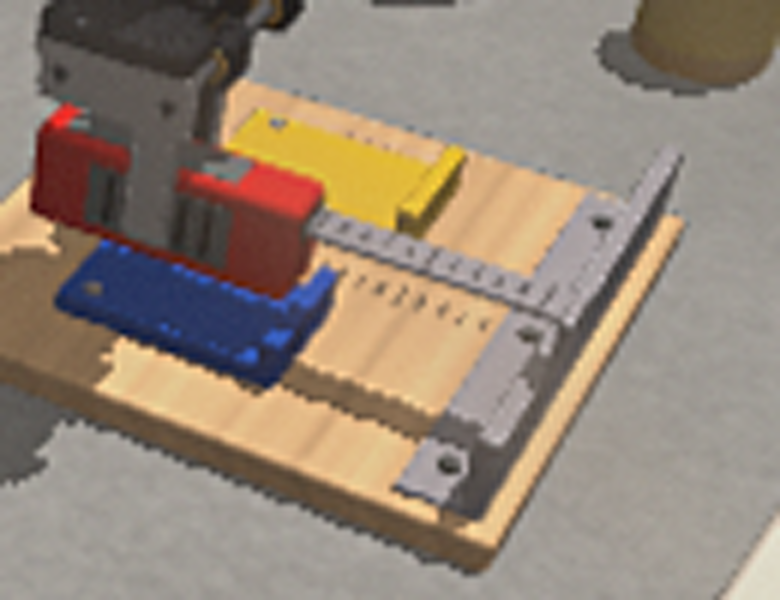

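View pics/wrist7.png

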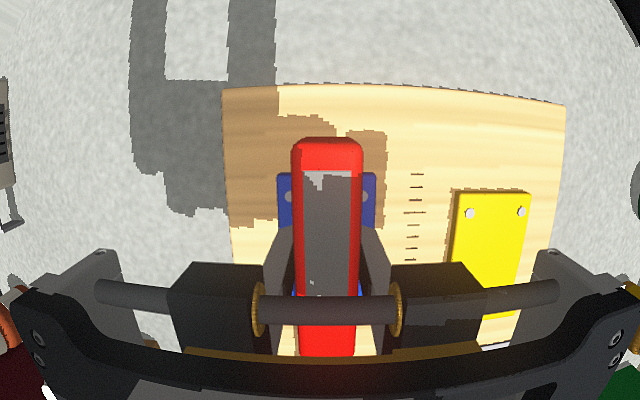

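Call:
apply_moves(targets=[{"grip": 25, "tx": 0, "ty": -7, "tz": 0, "rx": 0, "ry": 0, "rz": 0}, {"grip": 25, "tx": 0, "ty": 0, "tz": 0, "rx": 0, "ry": 0, "rz": 0}, {"grip": 25, "tx": 0, "ty": 0, "tz": 0, "rx": 0, "ry": 0, "rz": 0}])

```text
time: 8.67
tcp_pos: [522.7, 63.7, 59.1]
orientation: [2.121, 2.315, 0.003]
ft_force: [3.7, 0.3, -1.5]
grip_width: 0.359
```

Run:
```python
from h import *
from cell import env,cams
s=env.sense(); print(s['time'],s['tcp_pos'],s['grip_width'],s['ft_force'])
t=s['tcp_pos']
r=cams.read_camera('scene'); f=r['frame'].copy();K,T=r['mtx'],r['cam_to_world']
big_=cv2.resize(f[130:230,360:490],None,fx=6,fy=6,interpolation=cv2.INTER_CUBIC)
y=.085;X=np.array([np.cos(y),np.sin(y)]);Y=np.array([-X[1],X[0]])
c=t[:2]+1.7*X;u=t[2]-9.4; s0=np.array([596.2,70.2])
def dr(P,col):
    for p in ((proj(P,K,T)-[360,130]+.5)*6): cv2.circle(big_,tuple(int(v) for v in p),3,col,-1)
dr([[*(c+a*X+b*Y),u+z] for a,b,z in((65,-17,50),(65,17,50),(65,-17,0),(-65,-17,0),(-65,-17,50))],(0,255,0))
dr([[*(s0+10*X-35*Y),44],[*(s0-35*Y),44],[*(s0+35*Y),44],[*(s0+10*X+35*Y),44],[*(s0-100*X-35*Y),30],[*(s0-100*X+35*Y),30]],(0,255,255))
cv2.imwrite('pics/scene8.png',big_)
```

```text
8.6667 [522.72450969  63.70626217  59.06806297] 0.35852677310714887 [ 3.68937655  0.29908872 -1.51935286]
```

View pics/scene8.png

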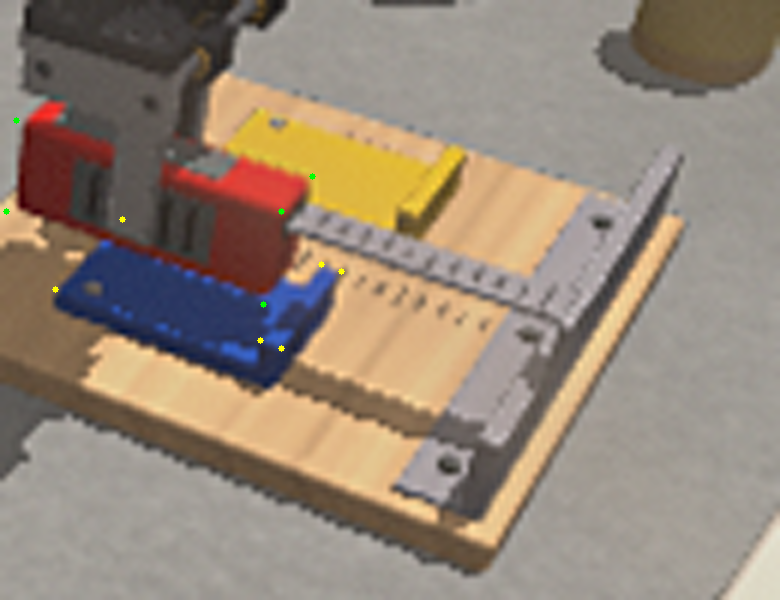

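Predicted points agree with the picture within about 2 px: red front-top at (281,211), blue stop at (321,265). The case front is just behind the stop, so I'll lower it.

Call:
apply_moves(targets=[{"grip": 25, "tx": 0, "ty": 0, "tz": 6, "rx": 0, "ry": 0, "rz": 0}, {"grip": 25, "tx": 0, "ty": 0, "tz": 6, "rx": 0, "ry": 0, "rz": 0}, {"grip": 25, "tx": 0, "ty": 0, "tz": 3, "rx": 0, "ry": 0, "rz": 0}, {"grip": 25, "tx": 0, "ty": 0, "tz": 0, "rx": 0, "ry": 0, "rz": 0}, {"grip": 25, "tx": 0, "ty": 0, "tz": 0, "rx": 0, "ry": 0, "rz": 0}])

```text
time: 9.13
tcp_pos: [520.5, 63.7, 42.7]
orientation: [-2.122, -2.315, 0.002]
ft_force: [4.2, 0.6, -1.7]
grip_width: 0.361
```

Call:
apply_moves(targets=[{"grip": 25, "tx": 0, "ty": 0, "tz": 2, "rx": 0, "ry": 0, "rz": 0}, {"grip": 25, "tx": 0, "ty": 0, "tz": 1, "rx": 0, "ry": 0, "rz": 0}, {"grip": 25, "tx": 0, "ty": 0, "tz": 0, "rx": 0, "ry": 0, "rz": 0}, {"grip": 25, "tx": 0, "ty": 0, "tz": 0, "rx": 0, "ry": 0, "rz": 0}])

```text
time: 9.47
tcp_pos: [521.2, 63.6, 40.4]
orientation: [-2.123, -2.316, 0.0]
ft_force: [4.9, 1.1, -1.7]
grip_width: 0.359
```

Run:
```python
from h import *
from cell import env,cams
s=env.sense(); print(s['time'],s['tcp_pos'],s['grip_width'],s['ft_force'],s['torque'])
print(tgt(s,[525.8,64.2,39.4],0.085+np.pi/2))
for n in('scene','wrist'):
    r=cams.read_camera(n); f=r['frame']
    cv2.imwrite(f'pics/{n}9.png',cv2.resize(f[130:230,360:490],None,fx=6,fy=6,interpolation=cv2.INTER_CUBIC) if n=='scene' else f)
```

```text
9.4667 [521.17985053  63.64860291  40.4453587 ] 0.35857831441734267 [ 4.86898659  1.07593154 -1.723373  ] [ 0.12837958 -1.04831262  0.10426693]
(array([0.1, 4.7, 1. ]), array([-0.  ,  0.  ,  0.02]), [[-0.087, 0.996, -0.0], [0.996, 0.087, -0.0], [-0.0, -0.0, -1.0]])
```

View pics/scene9.png

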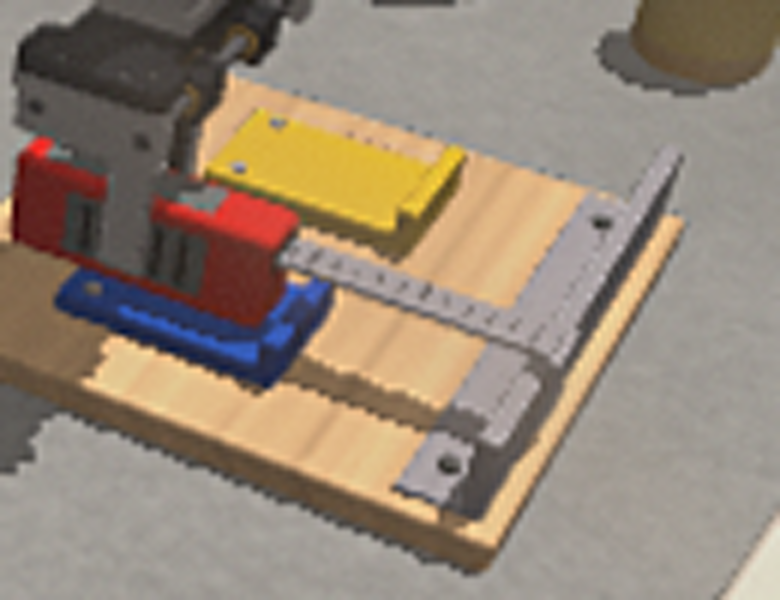

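View pics/wrist9.png

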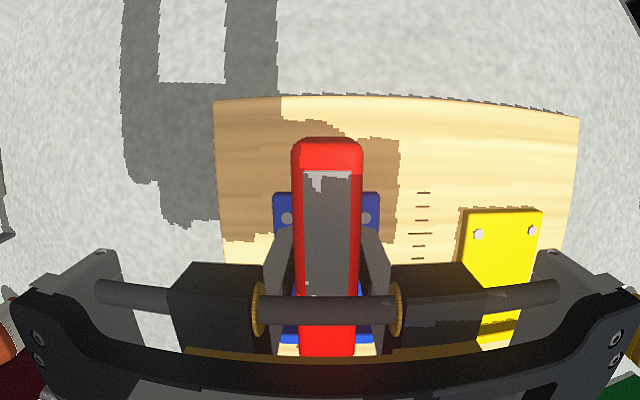

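The case is over the saddle floor, its front just behind the stop (270,320 in the zoom), and centred laterally. I'll touch down and then ease forward to the stop.

Call:
apply_moves(targets=[{"grip": 25, "tx": 0, "ty": 0, "tz": 1, "rx": 0, "ry": 0, "rz": 0}, {"grip": 25, "tx": 0, "ty": 0, "tz": 0, "rx": 0, "ry": 0, "rz": 0}, {"grip": 25, "tx": 0, "ty": 0, "tz": 0, "rx": 0, "ry": 0, "rz": 0}])

```text
time: 9.82
tcp_pos: [521.4, 63.6, 39.6]
orientation: [2.122, 2.316, 0.0]
ft_force: [4.9, 0.9, -1.6]
grip_width: 0.359
```

Call:
apply_moves(targets=[{"grip": 25, "tx": 0, "ty": 2, "tz": 0, "rx": 0, "ry": 0, "rz": 0}, {"grip": 25, "tx": 0, "ty": 2, "tz": 0, "rx": 0, "ry": 0, "rz": 0}, {"grip": 25, "tx": 0, "ty": 0, "tz": 0, "rx": 0, "ry": 0, "rz": 0}, {"grip": 25, "tx": 0, "ty": 0, "tz": 0, "rx": 0, "ry": 0, "rz": 0}])

```text
time: 10.15
tcp_pos: [525.4, 64.0, 39.5]
orientation: [2.123, 2.316, 0.0]
ft_force: [4.6, -0.1, 0.2]
grip_width: 0.357
```

Call:
apply_moves(targets=[{"grip": 25, "tx": 0, "ty": 1, "tz": 1, "rx": 0, "ry": 0, "rz": 0}, {"grip": 25, "tx": 0, "ty": 1, "tz": 0, "rx": 0, "ry": 0, "rz": 0}, {"grip": 25, "tx": 0, "ty": 0, "tz": 0, "rx": 0, "ry": 0, "rz": 0}, {"grip": 25, "tx": 0, "ty": 0, "tz": 0, "rx": 0, "ry": 0, "rz": 0}])

```text
time: 10.48
tcp_pos: [526.8, 64.1, 39.4]
orientation: [-2.122, -2.316, 0.001]
ft_force: [1.4, 0.6, 7.1]
grip_width: 0.357
```

Call:
apply_moves(targets=[{"grip": 25, "tx": 0, "ty": 1, "tz": 0, "rx": 0, "ry": 0, "rz": 0}, {"grip": 25, "tx": 0, "ty": 0, "tz": 0, "rx": 0, "ry": 0, "rz": 0}, {"grip": 25, "tx": 0, "ty": 0, "tz": 0, "rx": 0, "ry": 0, "rz": 0}])

```text
time: 10.73
tcp_pos: [527.6, 64.2, 39.4]
orientation: [-2.122, -2.315, 0.002]
ft_force: [0.7, 0.8, 6.0]
grip_width: 0.356
```

Call:
apply_moves(targets=[{"grip": 25, "tx": 0, "ty": 1, "tz": 0, "rx": 0, "ry": 0, "rz": 0}, {"grip": 25, "tx": 0, "ty": 1, "tz": 0, "rx": 0, "ry": 0, "rz": 0}, {"grip": 25, "tx": 0, "ty": 0, "tz": 0, "rx": 0, "ry": 0, "rz": 0}, {"grip": 25, "tx": 0, "ty": 0, "tz": 0, "rx": 0, "ry": 0, "rz": 0}])

```text
time: 11.07
tcp_pos: [528.2, 64.2, 39.4]
orientation: [-2.12, -2.314, 0.005]
ft_force: [-3.8, -0.9, 10.4]
grip_width: 0.359
```

Against the stop: fx has turned negative and the motion has stalled. I'll unload a little and release.

Call:
apply_moves(targets=[{"grip": 25, "tx": 0, "ty": -1, "tz": -0.5, "rx": 0, "ry": 0, "rz": 0}, {"grip": 25, "tx": 0, "ty": 0, "tz": 0, "rx": 0, "ry": 0, "rz": 0}, {"grip": 25, "tx": 0, "ty": 0, "tz": 0, "rx": 0, "ry": 0, "rz": 0}])

```text
time: 11.32
tcp_pos: [528.2, 64.2, 39.4]
orientation: [-2.122, -2.315, 0.003]
ft_force: [-0.2, 0.4, 7.0]
grip_width: 0.36
```

Call:
apply_moves(targets=[{"grip": 58, "tx": 0, "ty": 0, "tz": 0, "rx": 0, "ry": 0, "rz": 0}, {"grip": 58, "tx": 0, "ty": 0, "tz": 0, "rx": 0, "ry": 0, "rz": 0}, {"grip": 58, "tx": 0, "ty": 0, "tz": 0, "rx": 0, "ry": 0, "rz": 0}, {"grip": 58, "tx": 0, "ty": 0, "tz": 0, "rx": 0, "ry": 0, "rz": 0}, {"grip": 58, "tx": 0, "ty": 0, "tz": 0, "rx": 0, "ry": 0, "rz": 0}])

```text
time: 11.73
tcp_pos: [528.2, 64.4, 38.2]
orientation: [-2.122, -2.315, 0.002]
ft_force: [-1.0, -0.2, 0.6]
grip_width: 0.612
```

Run:
```python
from h import *
from cell import env,cams
s=env.sense(); print(s['time'],s['tcp_pos'],s['grip_width'],s['ft_force'],s['torque'])
for n in('scene','wrist'):
    r=cams.read_camera(n); f=r['frame']
    cv2.imwrite(f'pics/{n}10.png',cv2.resize(f[130:230,360:490],None,fx=6,fy=6,interpolation=cv2.INTER_CUBIC) if n=='scene' else f)
```

```text
11.7333 [528.1746095   64.3636629   38.24925964] 0.6122103781129608 [-1.00760876 -0.16659761  0.58213804] [ 0.05810771 -0.01586527 -0.03334777]
```

View pics/scene10.png

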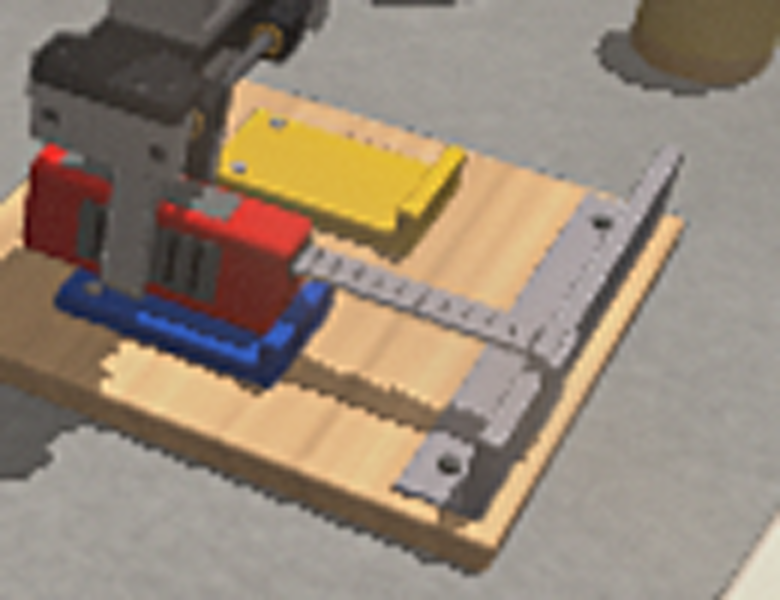

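View pics/wrist10.png

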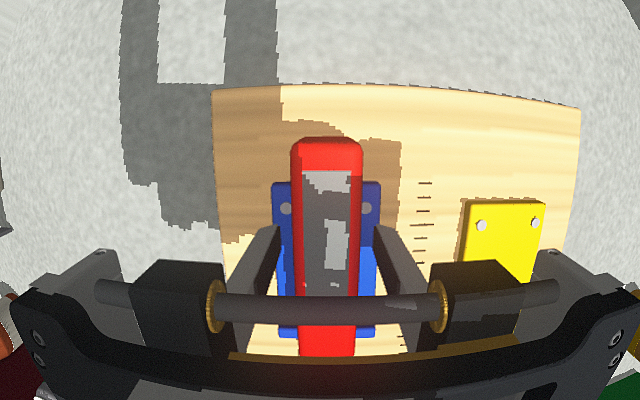

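The case is released and sits against the stop with the fingers clear on both sides. I'll lift straight up.

Call:
apply_moves(targets=[{"grip": 58, "tx": 0, "ty": 0, "tz": -15, "rx": 0, "ry": 0, "rz": 0}, {"grip": 58, "tx": 0, "ty": 0, "tz": -30, "rx": 0, "ry": 0, "rz": 0}, {"grip": 58, "tx": 0, "ty": 0, "tz": -35, "rx": 0, "ry": 0, "rz": 0}, {"grip": 58, "tx": 0, "ty": 0, "tz": -35, "rx": 0, "ry": 0, "rz": 0}, {"grip": 58, "tx": 0, "ty": 0, "tz": -35, "rx": 0, "ry": 0, "rz": 0}])

```text
time: 12.25
tcp_pos: [528.5, 64.4, 190.2]
orientation: [-2.122, -2.315, 0.001]
ft_force: [0.7, -0.7, 0.6]
grip_width: 0.614
```

Call:
apply_moves(targets=[{"grip": 58, "tx": 0, "ty": -40, "tz": -10, "rx": 0, "ry": 0, "rz": 0}, {"grip": 58, "tx": 0, "ty": -40, "tz": -10, "rx": 0, "ry": 0, "rz": 0}, {"grip": 58, "tx": 0, "ty": -20, "tz": 0, "rx": 0, "ry": 0, "rz": 0}, {"grip": 58, "tx": 0, "ty": 0, "tz": 0, "rx": 0, "ry": 0, "rz": 0}, {"grip": 58, "tx": 0, "ty": 0, "tz": 0, "rx": 0, "ry": 0, "rz": 0}])

```text
time: 12.67
tcp_pos: [429.4, 55.7, 209.3]
orientation: [2.122, 2.315, 0.002]
ft_force: [1.0, 1.1, 0.5]
grip_width: 0.617
```

Run:
```python
from h import *
from cell import env,cams
s=env.sense(); print(s['time'],s['tcp_pos'],s['grip_width'],s['ft_force'])
o=[]
for n in('scene','wrist'):
    r=cams.read_camera(n); f=r['frame']; np.savez(f'/tmp/{n}11.npz',**{k:r[k] for k in("frame","mtx","cam_to_world")})
    cv2.imwrite(f'pics/{n}11.png',cv2.resize(f[130:230,360:490],None,fx=6,fy=6,interpolation=cv2.INTER_CUBIC) if n=='scene' else f)
```

```text
12.6667 [429.3703931   55.66341773 209.27877239] 0.6166497872111601 [0.96093339 1.06242756 0.5277701 ]
```

View pics/scene11.png

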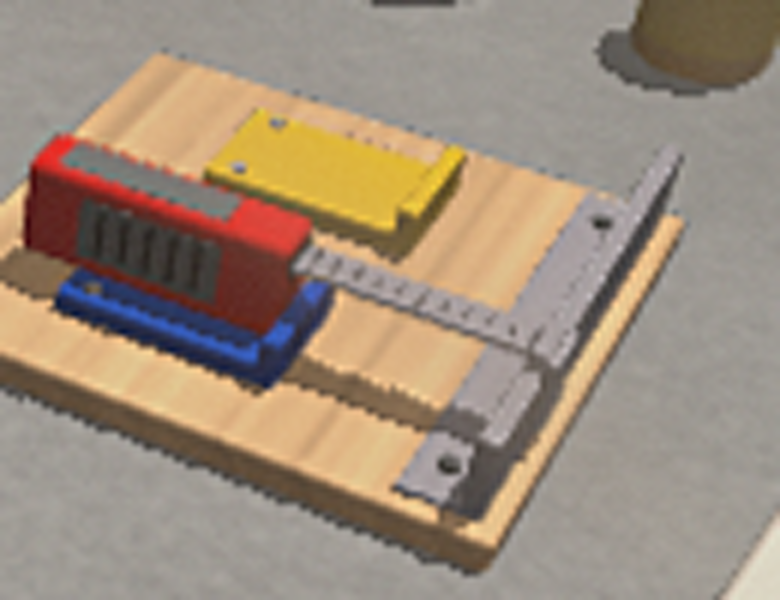

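View pics/wrist11.png

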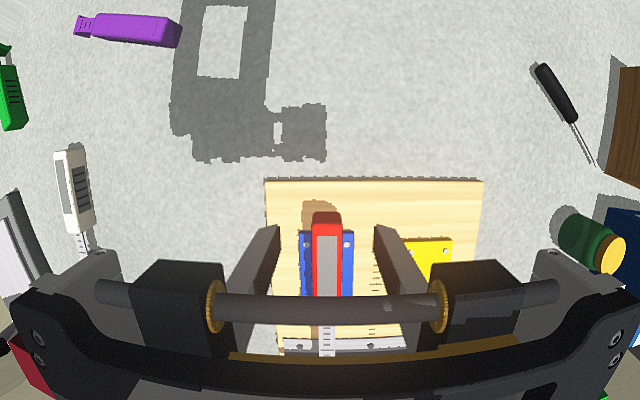

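Run:
```python
from h import *
F,K,T=load('/tmp/wrist11.npz')
hsv=cv2.cvtColor(F,cv2.COLOR_BGR2HSV);H,S,V=[hsv[...,i].astype(int) for i in range(3)]
m=((H<6)|(H>172))&(S>120); m[:,:280]=0;m[:,370:]=0;m[300:]=0
p=plane(big(m)[:,0,:],80,K,T,True)
# centre line of the case: mid y at two x slices
for a,b in((500,515),(540,570)):
    q=p[(p[:,0]>a)&(p[:,0]<b)]; print(a,b,q[:,1].min().round(1),q[:,1].max().round(1))
c=np.array([594.9,70.1])-65*np.array([.9964,.085]);print('expected centre',c)
F,K,T=load('/tmp/scene11.npz')
y=.085;X=np.array([np.cos(y),np.sin(y)]);Y=np.array([-X[1],X[0]])
print(((proj([[*(c+a*X+b*Y),z] for a,b,z in((65,-17,80),(-65,-17,80),(-65,17,80),(65,17,80),(-65,-17,30))],K,T)-[360,130]+.5)*6).round())
w=load('/tmp/scene0.npz')[0].astype(int)[225:285,240:325]; w2=F.astype(int)[225:285,240:325]; print('white diff',np.abs(w-w2).mean())
```

```text
500 515 45.8 79.2
540 570 49.7 82.5
expected centre [530.134  64.575]
[[287. 253.]
 [ 24. 160.]
 [ 58. 128.]
 [317. 217.]
 [ 14. 249.]]
white diff 5.343006535947713
```

```bash
python3 -c "
from cell import env
print(env.close_job())"
```

```text
the job is handed in; nothing more can be done
None
```

I set up the gauge as asked and handed the job in. At my last reading 12.7 of the 35 s had passed. The simulator reported no verdict.

**What I did:** I gripped the red rule by its case and lowered the hook behind the steel edge, with the hook's lower end about 10 mm below the edge's top by arm readings. I then drew the case back against its spring; the force reading rose to about 4 N. I lowered the case onto the blue saddle's floor and eased it forward until it touched the stop. Then I let go, lifted straight up and moved the arm clear.

**Last checks after letting go:**
- **Position:** the scene view shows the case flat in the saddle against the stop. The blade is stretched over the stop and the hook is behind the bar.
- **Alignment:** the case's centre line measured y ≈ 64.2 mm against 64.6 mm expected. Its yaw was about 0.075 rad against about 0.085 rad for the board.
- **Corners:** the case's top corners in the scene view agreed with the locked position to within about 1–1.5 pixels.
- **Robot clear:** the gripper touched nothing, and the force read about 1.5 N, near noise.

**Not fully checked:**
- **White rule:** I did not measure its final position. Its image patch changed a little (mean difference 5 of 255), which I put down to shadow, and nothing came near it.
- **Hook depth:** I did not measure it at the end. With the case flat it should be about 28 mm below the edge's top.
- **Stop position:** the two camera views differed by about 2 mm, and contact with the stop settled it near the top-view value.

The first batch of moves was refused because some keys were missing, and nothing moved.

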